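Clamp a chamber slide in a sprung slide holder

TASK

Draw the holder's curved sprung arm back until it stays open by itself, then lay the chamber slide flat on the plate, paper-labelled end away from the end stop, slide it home under the lip of the long fixed edge and gently up against the end stop until the stop's pad is pushed fully in. Then flip the arm back so that it springs in and clamps the slide there, flat and square, and let go. Leave the beaker, tube rack and bottle where they stand.

Things in the scene. Friction and masses are not known exactly. Their poses are not given: they have to be found in the camera images.
- holder: slide holder, a fixed aluminium plate 170 (x) by 200 (y) mm, its top 30 mm above the bench. Origin: centre of its underside, at bench level; z up. It carries the fixed edge, the adjustable end stop and the sprung arm; mm positions below are in its frame. The slide goes home towards +x (under the lip) and towards -y (to the stop)
- fixed_edge (a point): foot, at half its length, of the fixed long edge's upright face, at (30, 4, 30) mm: a dark steel strip 100 mm long in y, 9.5 high above the plate, facing -x, with a lip over the plate from x = 30 back to 27.5; the lip's underside is 5.5 and its top 8.5 mm above the plate. Axes as the holder's
- seat (a point): point fixed on the holder at (17, 0, 39) mm. With the slide home under the lip, slide_center has this x and height; its y then lies from 14 mm below to 10 mm above the seat's, as the end stop is set. Axes as the holder's; the slide's axes then agree with them
- stop_pad (a joint): pad of the end stop: 0 = out, 0.003 m = pushed fully in (towards -y) by the slide; return spring under 0.2 N, then firm; over 15 N on it spoils the slide. Pad face 20 mm wide, 5 high, at x 2 to 22 mm, looking to +y. The stop, a dark steel block 24 mm wide and 5 high, is set anew each time: pressed in, the pad's face lies at y = -52 to -28 (out: 3 more). Not reported: find it by touch
- clip_pivot (a point): point on the plate's top at (-30, -60, 30) mm, on the arm's vertical hinge axis (boss 18 mm wide, 11 high). Axes as the holder's
- clip (a joint): curved arm's angle, rad: 0 = sprung fully in across the slide's place (empty holder); grows anticlockwise seen from above, knob going towards the holder's -x, to a stop at 0.80. Over-centre spring: below 0.48 it springs in, above 0.48 out to 0.80, and stays. Takes up to 8 N at the knob, plus damping. About 0.17 when clamped on a slide that is home, pressing with about 4 N
- clip_knob (a point): top centre of the upright round black knob post on the arm, 10 mm thick, its top 30 mm above the plate, 58 mm from the hinge axis. In the holder's frame at about (-6, -7) mm with the arm at 0, (-33, -2) at 0.48 and (-51, -6) at 0.80. The arm is a 6 mm steel bar, 0.5 to 6.5 mm above the plate
- clip_nose (a point): centre of the arm's nose, a black upright disc 10 mm thick and 6 high at the arm's free end, 78 mm from the hinge axis; it presses on the slide's long side
- slide_center (a point): centre of the chamber slide, 9 mm above its underside; x across, y along it to the paper-labelled end, z up. Base 26 (x) by 76 (y) by 4 mm; on it a stiff grey well block 18 (x) by 44 (y), 4 to 18 mm above the underside, y from -25 to 19 mm, so the base sticks out 13 mm at the plain end, 19 mm at the labelled end. About 80 g; starts flat on the bench
- slide_label (a point): middle of the paper label on the slide's base, 29.5 mm from its centre towards +y; must end away from the end stop
- beaker: bystander: empty clear beaker, 76 mm across, 95 high; origin centre of its underside
- tube_rack: bystander: tube rack 80 by 150 mm, 57 high; origin centre of its underside
- bottle: bystander: amber bottle, 60 mm across, 120 high; origin centre of its underside
Not all that is in view belongs to the job. Of the things like the part that bears slide_center, leave any that is orange or yellow; of the rest the larger one is meant.

How it is judged (in metres and radians):
On the way, in this order (a step that is already met when the one before it is completed fails the run):
1. the arm is drawn back and stays open (value of joint clip above 0.7 rad), for 0.2 s.
2. with the arm open, the slide lies flat on the plate, tucked under the lip and against the end stop's pad, label end away (value of joint clip above 0.6 rad and x of slide_center in the frame of seat between -0.0025 and 0.002 m and z of slide_center in the frame of seat below 0.002 m and y of slide_label in the frame of seat above 0.012 m and angle between the x axis of slide_center and the x axis of seat, either way round below 0.07 rad and value of joint stop_pad above 0.0015 m), for 0.2 s.
At the end, for the whole second after the job is handed in: the arm (below 0.25 rad) presses on the slide with over 1 N; the slide rests flat on the plate (1.5 mm, 2 degrees), within 1.5 mm of the long fixed edge, square to 2 degrees, label end away from the stop, and holds the stop's pad in by over 1.5 of its 3 mm (contact force between clip and slide above 1 N and value of joint clip below 0.25 rad and x of slide_center in the frame of seat between -0.0015 and 0.002 m and z of slide_center in the frame of seat below 0.0015 m and y of slide_label in the frame of seat above 0.012 m and angle between the x axis of slide_center and the x axis of seat, either way round below 0.035 rad and angle between slide_center's own z axis and vertical below 0.035 rad and linear speed of slide below 0.01 m/s and value of joint stop_pad above 0.0015 m); the robot touches nothing.
It fails at once if a bystander is moved by more than 20 mm or tipped (distance of any of beaker, tube_rack, bottle from where it was at the start of the episode above 0.02 m or angle between any of beaker, tube_rack, bottle's own z axis and vertical above 0.5 rad).
It fails at once if the slide is pressed on the end stop's pad with over 15 N (contact force between slide and stop_pad above 15 N).
It also fails if it takes over 72 s, if anything falls off the work surface, if the arm or the gripper's body presses on something with over 40 N, if the wrist force passes 120 N, or if a joint passes its speed limit or range.

ROBOT

A 6-joint arm with a two-finger parallel gripper is mounted at the origin on the work surface. World frame = base frame: x ahead of the robot, y to its left, z up, the work surface at z = 0. Lengths are in m, angles in degrees, forces in N, time in s.
With the tool pointing down it reaches from about 0.425 to 0.925 m from the base axis. Payload 12.5 kg.
Tool frame: the origin (TCP) lies on the front face of the gripper's body, between the roots of the fingers; the fingertips stand 73 mm ahead of it and the grasp point (between the pads) lies 54 mm ahead of it; z points along the fingers, y is the direction in which the jaws open and shut (so a half turn about z gives the same grasp; the last joint's range is limited). The gripper opens to 85 mm and grips with 20 to 120 N. Pads are 22 mm wide; open, the fingers measure 114 mm over their backs; the gripper's body (76 mm by 85 mm) begins 54 mm behind the grasp point. The pads swing forward as they close: fully open they stand 13 mm farther back than shut.
Start: joints at [-80.879, 28.126, 89.318, -0, 62.55, -6.05], TCP at [0.164, -0.603, 0.304] pointing down, gripper open.
Joint ranges: [-177.58, 177.58], [-47.91, 125.51], [2.72, 160], [-65.01, 245.01], [3.68, 167.84], [-153.87, 153.87]. Speed limits (degrees/s): [127.2, 127.2, 159.86, 180, 180, 180].

INTERFACE

Orientations are given as a 3x3 rotation matrix whose columns are the frame's x, y, z axes.
In Python, from plant import observe, capture, camera_params, job_done, find_in, landmark_of gives the robot as it stands.
- The arm moves only by the tool jog_arm, never from a script. Its argument "rows" is text: rows parted by semicolons, each of 5 numbers parted by spaces: the closure, from -1 (fully open) to 1 (shut), then the shift along the world's x, y, z in mm, then the turn about the world's z in rad. A call has 1 to 20 rows; each row shifts and turns the commanded pose from where the row before left it; what a row does not reach is not made up. A row lasts 1/10 s, in which the tool goes at most 50 mm and 8.59 degrees, less where a joint would pass 70% of its speed; a pose out of reach is approached as far as the arm can. A call is refused whole if a number of a shift passes 50 or a number of a turn 0.15, either way. A call with a gripper value outside its range is refused whole. The fingers move at their own pace and stop on an object; "squeeze" is the grip in N (left out, the last holds). Time passes only in rows, so rows that do not move let the fingers close. It gives the time, the measured TCP pose, the force and the opening at its end, in the units of the state.
- observe(): the state, without advancing time (a new reading comes with each control period).
- capture(name): name is "side" or "top"; returns (picture, depth): 480x640x3 uint8, blue, green, red; 480x640 float32, m along the optical axis (not along the pixel's ray), 0 where there is no reading.
- camera_params(name): a dict with "fx", "fy", "cx", "cy" (pixels), "k1" (the pictures are not rectified: a ray, as slopes to the right and down, at radius r is drawn at 1 + k1 r^2 times it, then the intrinsics apply), "R" (3x3) and "t" (3): a world point X has camera coordinates R X + t. Camera axes: x right, y down, z forward; pixel columns grow to the right and rows downward; lengths in m; the calibration is good to about 2 mm. A picture is of the moment at which its call begins. camera_params takes no time and is no camera call.
- job_done(): hands the job in, once; it reports no verdict.
Trained networks look in the newest picture that a camera, given by its name, has taken for a name from the list of things; names that differ only in an ending like _2 or _b are one class to them, and where a whole thing is asked for, a point or a joint stands for the part that bears it (a point fixed in the world has none). Each returns a list of dicts, best first, with "score" (0 to 1); they miss things now and then, are a little off and sometimes report something else, mostly with a low value. They report only what shows in the picture. A call takes as long as a camera call. They do not tell look-alikes from the thing itself.
- find_in(camera, query): "extent" ([left, top, width, height] in pixels, round what is visible of it).
- landmark_of(camera, query): "uv" ([column, row] in pixels: a listed point, or the origin of a listed thing).
The state is a dict: "time_s": time; "qpos": joint angles; "dq": joint speeds; "effort": joint torques, N m; "tool_pos": TCP position; "tcp_rot": TCP orientation; "force": force on the tool from outside, world axes, zero at the start; "torque": the same for the moment, N m; "grip_width": finger opening in m.
Only numpy, scipy, OpenCV 4.12 (cv2) and the standard library are available. Lean on these libraries where they do the work, as an engineer would, in place of code of your own. Each camera call takes 0.05 s, during which the arm holds its last target.

## Working session

There is one attempt and no reset: what is moved stays moved. The work goes in short steps, Python scripts to look and compute and a tool call to move; the robot and the scene stay as the last step left them, time stands still between calls to the robot, and variables do not carry over. Pictures are saved under pics/ and viewed, and the job is handed in when it is done.

Besides the shell and the picture viewer there is one more tool, called as name(argument=value, ...), one argument or row to a line, values as JSON. jog_arm: Moves the arm, as the interface text tells. Its arguments: {"type":"object","properties":{"rows":{"type":"string"},"squeeze":{"type":"number"}},"required":["rows"]}

```bash
ls; mkdir -p pics; cat > h.py <<'E'
import numpy as np, cv2
from plant import *
def ray(cam,uv):
    p=camera_params(cam); d=((uv[0]-p['cx'])/p['fx'],(uv[1]-p['cy'])/p['fy'])
    d=np.array(d); u=d.copy()
    for _ in range(20): u=d/(1+p['k1']*(u@u))
    R=np.array(p['R']);t=np.array(p['t'])
    return -R.T@t, R.T@np.array([u[0],u[1],1.0])
def onz(cam,uv,z):
    o,d=ray(cam,uv); return o+d*(z-o[2])/d[2]
def dep(cam,uv,D):
    o,d=ray(cam,uv); return o+d*D
def proj(cam,X):
    p=camera_params(cam); c=np.array(p['R'])@np.array(X)+np.array(p['t']); u=c[:2]/c[2]; u=u*(1+p['k1']*(u@u))
    return u*[p['fx'],p['fy']]+[p['cx'],p['cy']]
E
python3 - <<'E'
from h import *
for c in ['top','side']:
    im,d=capture(c); cv2.imwrite(f'pics/{c}0.png',im); np.save(f'/tmp/{c}0.npy',d)
    p=camera_params(c); print(c,p['fx'],p['k1'],-np.array(p['R']).T@np.array(p['t']))
    for q in ['holder','slide_center']: print(q,[(x['extent'],round(x['score'],2)) for x in find_in(c,q)])
print(observe())
E
```

```text
pics
top 605.3170373289292 -0.07595428595644824 [0.54791762 0.0110293  1.00285513]
holder [([383.7, 253.0, 136.4, 121.1], 0.87), ([297.1, 136.8, 49.3, 58.2], 0.3)]
slide_center [([182.2, 323.4, 25.6, 43.3], 0.95), ([267.3, 225.5, 39.6, 36.5], 0.87), ([232.3, 301.8, 43.3, 11.7], 0.84), ([248.4, 339.2, 19.7, 34.8], 0.75), ([385.9, 252.2, 132.7, 121.8], 0.63)]
side 458.3175224248709 -0.03771625324267232 [ 0.48091742 -0.43743805  0.53990573]
holder [([218.4, 308.5, 154.4, 168.7], 0.62)]
slide_center [([189.9, 187.3, 38.9, 23.7], 0.75), ([186.9, 233.0, 34.6, 12.9], 0.74), ([238.8, 211.6, 21.9, 33.4], 0.7), ([296.7, 218.3, 33.8, 35.0], 0.66)]
{'time_s': 0.3, 'qpos': array([-8.08771476e+01,  2.81403415e+01,  8.93293003e+01, -1.30317789e-03,
        6.25509461e+01, -6.05142107e+00]), 'dq': array([-0.03178222, -0.11450166, -0.08800203,  0.0134942 , -0.01879393,
        0.01872973]), 'effort': array([-1.93278960e-03, -6.17730474e+01, -2.61476415e+01, -1.39522890e-04,
        2.03882460e-03, -7.51301673e-05]), 'tool_pos': array([ 0.16359791, -0.60316023,  0.30371113]), 'tcp_rot': array([[ 9.65131379e-01,  2.61765955e-01, -7.69008227e-05],
       [ 2.61765966e-01, -9.65131315e-01,  3.51581515e-04],
       [ 1.78126790e-05, -3.59452371e-04, -9.99999935e-01]]), 'force': array([ 0.23794988, -0.77572703,  1.10090511]), 'torque': array([-0.01753614,  0.05870571, -0.00176725]), 'grip_width': 0.08534460878283008}
```

View pics/top0.png

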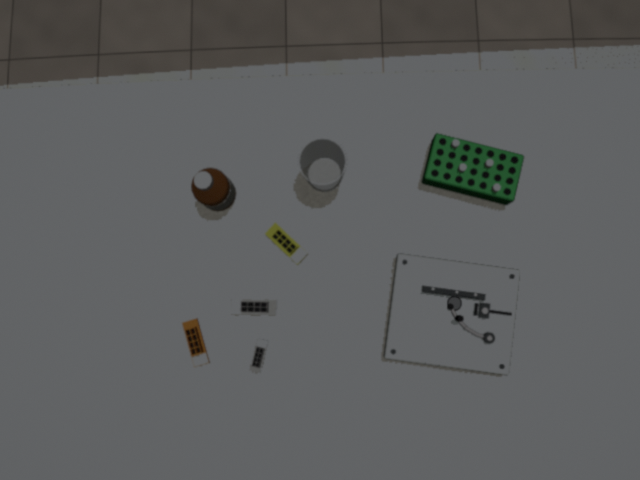

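View pics/side0.png

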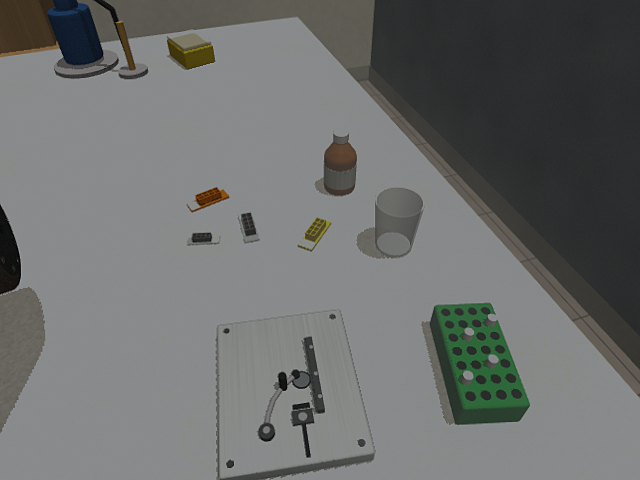

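```bash
python3 - <<'E'
import cv2
im=cv2.imread('pics/top0.png')
cv2.imwrite('pics/cropA.png',cv2.resize(im[210:390,160:320],None,fx=3.3,fy=3.3,interpolation=cv2.INTER_CUBIC))
cv2.imwrite('pics/cropB.png',cv2.resize(im[240:390,370:530],None,fx=4,fy=4,interpolation=cv2.INTER_CUBIC))
E
```

```text
(no output)
```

View pics/cropA.png

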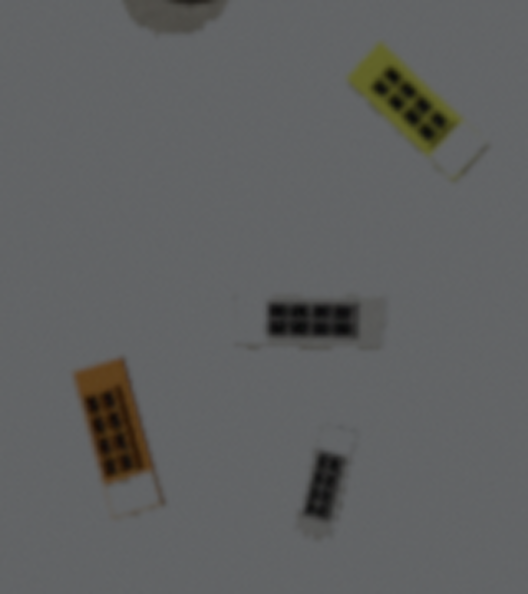

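View pics/cropB.png

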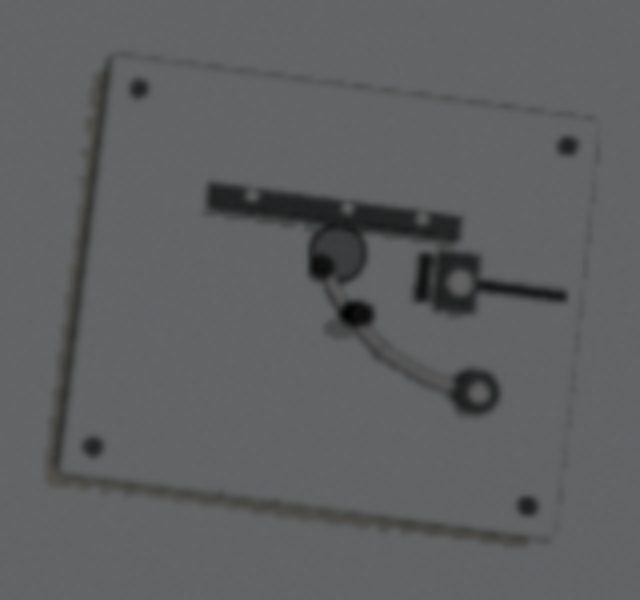

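The look-alikes in the top picture are orange (195,342), yellow (287,243), a large white/grey slide (255,307) and a small white one (258,355). I choose the large white one at (255,307). Its label is the bright left end, at about (240,307). The holder's fixed edge is up in the image and its stop is to the right.

```bash
python3 - <<'E'
from h import *
im=cv2.imread('pics/top0.png'); D=np.load('/tmp/top0.npy')
# holder by corner screws and plate corners, crop px/4 + offset
c=lambda u,v:(370+u/4,240+v/4)
for n,u,v,z in [('TL',113,53,.03),('TR',598,118,.03),('BR',553,540,.03),('BL',58,474,.03),('knob',357,312,.06),('boss',480,392,.041),('edgeL',208,184,.0395),('edgeR',462,216,.0395),('edgeLb',206,212,.0385),('edgeRb',458,242,.0385),('pad',416,277,.035),('padfaceT',420,253,.035),('padB',414,300,.035),
 ('s1',138,89,.03),('s2',568,146,.03),('s3',527,506,.03),('s4',93,447,.03)]:
    print(n,onz('top',c(u,v),z).round(4))
a=lambda u,v:(160+u/3.3,210+v/3.3)
for n,u,v,z in [('sl TL',237,295,.004),('TR',385,298,.004),('BR',383,348,.004),('BL',237,345,.004),('wellL',268,320,.018),('wellR',358,320,.018)]:
    print(n,onz('top',a(u,v),z).round(4))
p=D[300:316,230:282]; print((p*1000).astype(int)[::3,::3])
for q in ['holder','fixed_edge','seat','clip_pivot','clip_knob','clip_nose','slide_center','slide_label']:
    print(q,[(x['uv'],round(x['score'],2)) for x in landmark_of('top',q)], )
E
```

```text
TL [ 0.6306 -0.0744  0.03  ]
TR [ 0.5994 -0.2686  0.03  ]
BR [ 0.4328 -0.2423  0.03  ]
BL [ 0.4638 -0.0471  0.03  ]
knob [ 0.5254 -0.1626  0.06  ]
boss [ 0.4924 -0.2132  0.041 ]
edgeL [ 0.5768 -0.1094  0.0395]
edgeR [ 0.5615 -0.2096  0.0395]
edgeLb [ 0.5657 -0.1083  0.0385]
edgeRb [ 0.5513 -0.2078  0.0385]
pad [ 0.5379 -0.1912  0.035 ]
padfaceT [ 0.5474 -0.1932  0.035 ]
padB [ 0.5289 -0.19    0.035 ]
s1 [ 0.6158 -0.0839  0.03  ]
s2 [ 0.5885 -0.2558  0.03  ]
s3 [ 0.4464 -0.2325  0.03  ]
s4 [ 0.474  -0.0613  0.03  ]
sl TL [0.563  0.2003 0.004 ]
TR [0.5599 0.1259 0.004 ]
BR [0.5351 0.1272 0.004 ]
BL [0.538  0.2005 0.004 ]
wellL [0.5501 0.1823 0.018 ]
wellR [0.5492 0.1377 0.018 ]
[[1002  998    0  997  993  998  998 1002  993  998  996  998 1000  998
   996  995 1001 1001]
 [1004  998  995    0  992  995  984  993  982  996  993  995  994  996
   997  994 1003  999]
 [1002  997  999  999  983  984  983  982  982  993  996  994  991  995
   999  993 1002  998]
 [1000  996  997  997  990  993  985  992  982  993  982  993  995  995
   995  995 1002 1000]
 [ 998  995  996  994  995  993  995  998  983  984  979  981  982  999
   992  996 1000  997]
 [ 999 1001 1001  999 1001 1001 1001  998 1000  999 1000  999  994  998
   999  998  999  997]]
holder [([451.1, 311.0], 0.9)]
fixed_edge [([450.2, 297.2], 0.92)]
seat [([457.9, 302.9], 0.93)]
clip_pivot [([491.0, 336.1], 0.93), ([452.9, 306.7], 0.61)]
clip_knob [([459.0, 318.3], 0.76), ([215.8, 194.1], 0.71)]
clip_nose [([450.9, 307.9], 0.9)]
slide_center [([255.2, 354.8], 0.92), ([193.7, 341.8], 0.87), ([287.0, 240.7], 0.76), ([251.0, 305.1], 0.74)]
slide_label [([262.2, 343.2], 0.93), ([299.5, 253.8], 0.86), ([233.9, 302.0], 0.69)]
```

jog_arm(
  rows="1 15 17 -5 0; 1 30 33 -8 -0.14; 1 30 33 -8 -0.14; 1 30 33 -8 -0.14; 1 30 33 -8 0; 1 30 33 -8 0; 1 30 33 -8 0; 1 30 33 -8 0; 1 30 33 -8 0; 1 30 33 -8 0; 1 30 33 -8 0; 1 30 33 -8 0; 1 30 33 -8 0; 1 12 20 0 0; 1 0 0 0 0; 1 0 0 0 0",
  squeeze=30,
)

```text
time_s: 2.3
tool_pos: [0.5506, -0.17, 0.2029]
tcp_rot: [[0.988, -0.153, -0.0], [-0.153, -0.988, -0.0], [-0.0, 0.0, -1.0]]
force: [-0.5, 0.0, 0.4]
grip_width: -0.0002
```

```bash
python3 - <<'E'
from h import *
o=observe(); print(o['tool_pos'],o['tcp_rot'].round(3),o['force'],o['grip_width'],o['time_s'])
c=np.array([.5317,-.1581]); y=-.157; R=np.array([[np.cos(y),-np.sin(y)],[np.sin(y),np.cos(y)]])
print((R.T@(o['tool_pos'][:2]-c))*1000, c+R@[.020,-.007])
E
```

```text
[ 0.5505746  -0.17003337  0.20289815] [[ 0.988 -0.153 -0.   ]
 [-0.153 -0.988 -0.   ]
 [-0.     0.    -1.   ]] [-0.51018696  0.02301351  0.38771434] -0.00015343610082746615 2.3
[20.50830788 -8.8354421 ] [ 0.55035953 -0.16814102]
```

jog_arm(
  rows="1 0 1 -40 0; 1 0 1 -30 0; 1 0 0 -10 0; 1 0 0 0 0",
)

```text
time_s: 2.7
tool_pos: [0.55, -0.169, 0.1222]
tcp_rot: [[0.988, -0.156, -0.002], [-0.156, -0.988, 0.001], [-0.002, -0.0, -1.0]]
force: [0.6, -1.1, 0.7]
grip_width: -0.0001
```

```bash
python3 - <<'E'
from h import *
o=observe(); print(o['tool_pos'],o['force'])
im,d=capture('side'); cv2.imwrite('pics/side1.png',cv2.resize(im[260:480,180:420],None,fx=3,fy=2.7))
E
```

```text
[ 0.54996994 -0.1690492   0.12219062] [ 0.59552694 -1.06669765  0.73561562]
```

View pics/side1.png

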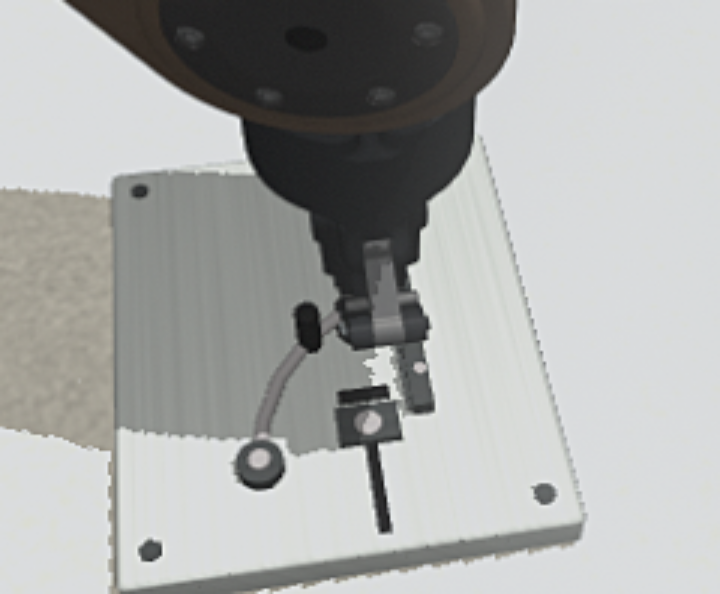

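The closed fingers (about 385,320 in the crop) stand on the +x side of the knob (308,327), above the plate. Next I push the knob towards -x.

jog_arm(
  rows="1 -5 0.8 0 0; 1 -5 0.8 0 0; 1 -5 0.8 0 0; 1 -5 0.8 0 0; 1 -5 0.8 0 0; 1 -5 0.8 0 0; 1 -5 0.8 0 0; 1 -5 0.8 0 0; 1 -5 0.8 0 0",
)

```text
time_s: 3.65
tool_pos: [0.5049, -0.1609, 0.1233]
tcp_rot: [[0.988, -0.154, -0.0], [-0.154, -0.988, -0.0], [-0.0, 0.0, -1.0]]
force: [0.3, -0.5, 0.8]
grip_width: 0.0001
```

jog_arm(
  rows="1 -5 0.8 0 0; 1 -3 0.5 0 0; 1 0 0 0 0; 1 0 0 0 0; 1 5 -0.8 20 0; 1 20 20 50 0; 1 20 20 20 0",
)

```text
time_s: 4.35
tool_pos: [0.5409, -0.1233, 0.2092]
tcp_rot: [[0.988, -0.156, 0.002], [-0.156, -0.988, -0.001], [0.003, 0.001, -1.0]]
force: [0.4, 0.3, -0.5]
grip_width: -0.0002
```

```bash
python3 - <<'E'
from h import *
im,d=capture('side'); cv2.imwrite('pics/side2.png',cv2.resize(im[260:480,180:420],None,fx=3,fy=2.7))
E
```

```text
(no output)
```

View pics/side2.png

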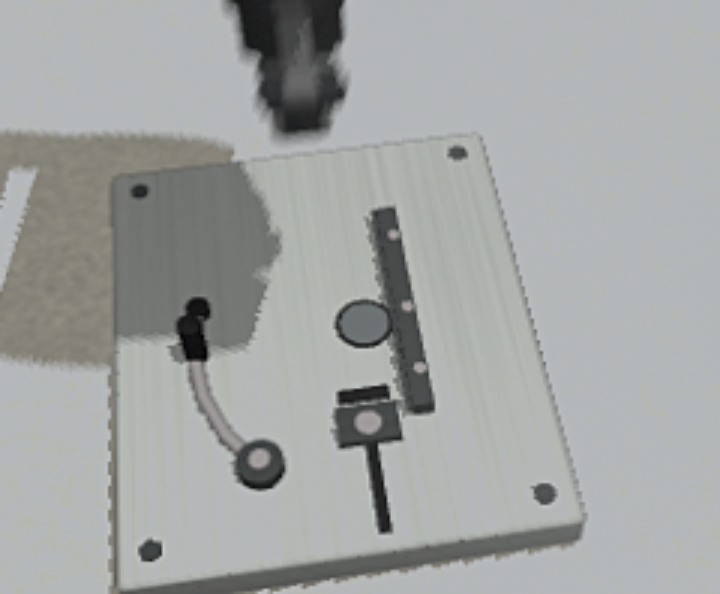

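The arm is out at its stop (knob at about 190,325 in the crop), and it stays there with the robot clear. I'll check the slide estimate in both cameras before picking.

```bash
python3 - <<'E'
from h import *
def draw(cam,im,c,yaw,z0,f,off):
    R=np.array([[np.cos(yaw),-np.sin(yaw)],[np.sin(yaw),np.cos(yaw)]])
    for x0,x1,y0,y1,z,col in [(-13,13,-38,38,4,(0,0,255)),(-9,9,-25,19,18,(0,255,0)),(-9,9,-25,19,4,(255,100,0))]:
        pts=[]
        for x,y in [(x0,y0),(x1,y0),(x1,y1),(x0,y1)]:
            p=c+R@[x/1e3,y/1e3]; pts.append((proj(cam,[*p,z0+z/1e3])-off)*f)
        cv2.polylines(im,[np.array(pts).round().astype(int)],True,col,1)
c=np.array([.549,.1634])
out=[]
for cam,x,y in [('top',220,280),('side',225,200)]:
    im=cv2.imread(f'pics/{cam}0.png')[y:y+60,x:x+70]; im=cv2.convertScaleAbs(cv2.resize(im,None,fx=8,fy=8,interpolation=cv2.INTER_CUBIC),alpha=1.5); 
    draw(cam,im,c,-.04,0,8,np.array([x,y])-.0); out.append(im[:, :400] if 0 else im)
cv2.imwrite('pics/fit.png',cv2.resize(np.vstack(out),None,fx=.62,fy=.62))
E
```

```text
(no output)
```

View pics/fit.png

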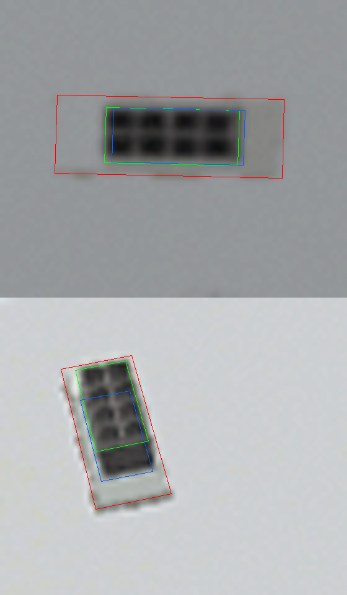

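```bash
python3 - <<'E'
from h import *
c=np.array([.55,-.169]); 
for z in(.049,.036,.062):
    for a in(-.011,.011):
        for b in (-.0145,.0145):
            p=c+a*np.array([.988,-.156])+b*np.array([.156,.988]); u=proj('side',[*p,z]); print(z,a,b,(u-[180,260])*[3,2.7])
E
```

```text
0.049 -0.011 -0.0145 [350.61100634 350.11247144]
0.049 -0.011 0.0145 [340.92742735 290.74790349]
0.049 0.011 -0.0145 [406.91033652 342.27066171]
0.049 0.011 0.0145 [395.20855639 283.43021305]
0.036 -0.011 -0.0145 [351.94296058 364.70074162]
0.036 -0.011 0.0145 [342.36788467 305.80154145]
0.036 0.011 -0.0145 [407.28087241 356.93421763]
0.036 0.011 0.0145 [395.7570711  298.54535831]
0.062 -0.011 -0.0145 [349.23262902 335.00461624]
0.062 -0.011 0.0145 [339.43889747 275.17998089]
0.062 0.011 -0.0145 [406.52671202 327.08725228]
0.062 0.011 0.0145 [394.64160647 267.80097921]
```

jog_arm(
  rows="-0.5 0 20 0 0.058; -0.5 0 44 0 0.058; -0.5 1 45 0 0; -0.5 1 45 0 0; -0.5 1 45 0 0; -0.5 1 45 0 0; -0.5 0 30 -20 0; -0.5 0 10 -40 0; -0.5 0 0 0 0; -0.5 0 0 0 0",
  squeeze=30,
)

```text
time_s: 5.4
tool_pos: [0.544, 0.1606, 0.1464]
tcp_rot: [[0.999, -0.039, -0.002], [-0.039, -0.999, -0.0], [-0.002, 0.001, -1.0]]
force: [0.2, -0.4, 0.5]
grip_width: 0.064
```

```bash
python3 - <<'E'
from h import *
o=observe(); print(o['tool_pos'],o['tcp_rot'][:,0],o['force'],o['grip_width'])
E
```

```text
[0.54397027 0.1606192  0.14641131] [ 0.99924731 -0.03875457 -0.00170181] [ 0.17382992 -0.35323727  0.45719827] 0.0640233379019301
```

jog_arm(
  rows="-0.5 1 0 -30 0; -0.5 0 0 -25 0; -0.5 0 0 -10 0; -0.5 0 0 -3 0; -0.5 0 0 0 0",
)

```text
time_s: 5.9
tool_pos: [0.5456, 0.1605, 0.0795]
tcp_rot: [[0.999, -0.04, 0.001], [-0.04, -0.999, 0.0], [0.001, -0.0, -1.0]]
force: [0.6, -0.1, 1.0]
grip_width: 0.0644
```

```bash
python3 - <<'E'
from h import *
o=observe(); print(o['tool_pos'],o['force'])
im,d=capture('side'); cv2.imwrite('pics/side3.png',cv2.resize(im[150:280,170:330],None,fx=4.6,fy=4.6,interpolation=cv2.INTER_CUBIC))
E
```

```text
[0.54557311 0.16046494 0.07951123] [ 0.64210198 -0.10401133  1.04141585]
```

View pics/side3.png

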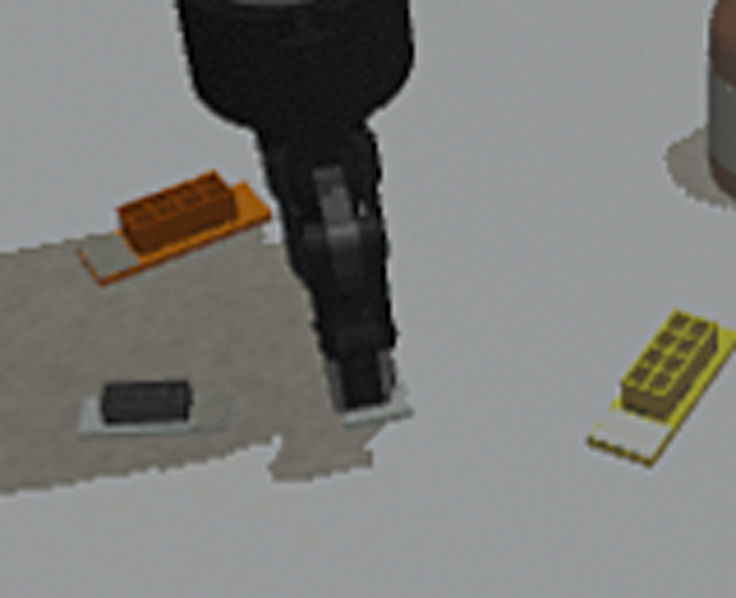

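jog_arm(
  rows="-0.5 -0.7 0 -1.5 0; 1 0 0 0 0; 1 0 0 0 0; 1 0 0 0 0; 1 0 0 0 0; 1 0 0 0 0; 1 0 0 0 0",
  squeeze=30,
)

```text
time_s: 6.65
tool_pos: [0.5444, 0.1609, 0.0777]
tcp_rot: [[0.999, -0.039, 0.001], [-0.039, -0.999, -0.0], [0.001, -0.0, -1.0]]
force: [-1.7, -1.0, 6.0]
grip_width: 0.043
```

```bash
python3 - <<'E'
from h import *
o=observe(); print(o['tool_pos'],o['force'],o['grip_width'])
im,d=capture('side'); cv2.imwrite('pics/side4.png',cv2.resize(im[150:280,170:330],None,fx=4.6,fy=4.6,interpolation=cv2.INTER_CUBIC))
E
```

```text
[0.5444429  0.16090427 0.07774366] [-1.66527701 -0.9947696   5.99971481] 0.0430218029167652
```

View pics/side4.png

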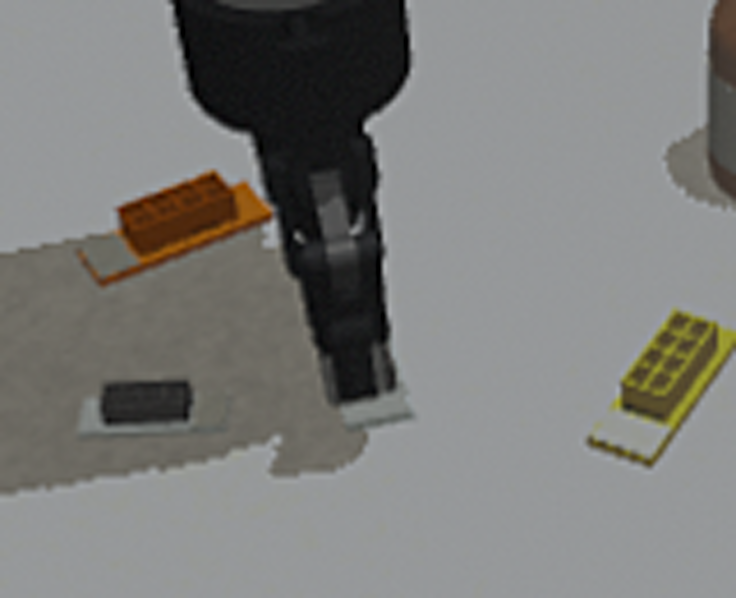

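jog_arm(
  rows="1 0 0 5 0; 1 0 0 20 0; 1 0 0 30 0; 1 0 -20 17 0; 1 -1 -35 0 -0.02; 1 -1 -40 0 -0.03; 1 -1 -45 0 -0.03; 1 -1 -45 0 -0.038; 1 -1 -45 0 0; 1 0 -40 0 0; 1 0 -25 0 0; 1 0 -12 0 0; 1 0 0 0 0; 1 0 0 0 0",
)

```text
time_s: 8.1
tool_pos: [0.5392, -0.1452, 0.149]
tcp_rot: [[0.988, -0.156, -0.0], [-0.156, -0.988, 0.0], [-0.0, -0.0, -1.0]]
force: [-0.1, -0.5, -0.2]
grip_width: 0.0431
```

```bash
cat >> h.py <<'E'
C=np.array([.5317,-.1581]); Y=-.157; RH=np.array([[np.cos(Y),-np.sin(Y)],[np.sin(Y),np.cos(Y)]])
def hp(o): return (RH.T@(o['tool_pos'][:2]-C))*1000, np.degrees(0)+np.arctan2(o['tcp_rot'][1,0],o['tcp_rot'][0,0])
E
python3 - <<'E'
from h import *
o=observe(); print(o['tool_pos'],hp(o),o['force'],o['grip_width'])
im,d=capture('side'); cv2.imwrite('pics/side5.png',cv2.resize(im[230:480,180:420],None,fx=3,fy=2.4))
E
```

```text
[ 0.53920001 -0.14517861  0.14899097] (array([ 5.38743344, 13.93513613]), np.float64(-0.15690244536008702)) [-0.08817135 -0.54014725 -0.20440651] 0.04306564227245645
```

View pics/side5.png

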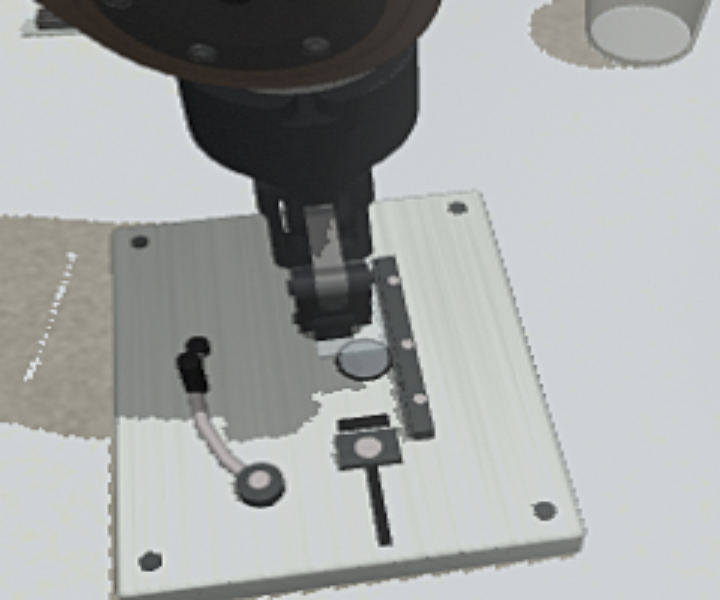

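The slide is held level (its plain end shows at 345,345), and the holder is clear below. I'm lowering it.

jog_arm(
  rows="1 0 0 -20 0; 1 0 0 -13 0; 1 0 0 -4 0; 1 0 0 -1 0; 1 0 0 0 0",
)

```text
time_s: 8.65
tool_pos: [0.5395, -0.1459, 0.1111]
tcp_rot: [[0.988, -0.156, 0.0], [-0.156, -0.988, -0.0], [0.0, 0.0, -1.0]]
force: [-0.1, -0.2, -1.7]
grip_width: 0.0429
```

jog_arm(
  rows="1 0 0 -0.7 0; 1 0 0 0 0",
)

```text
time_s: 8.85
tool_pos: [0.5394, -0.1462, 0.1106]
tcp_rot: [[0.988, -0.157, 0.001], [-0.157, -0.988, -0.0], [0.001, 0.0, -1.0]]
force: [0.3, 1.1, -1.2]
grip_width: 0.0432
```

jog_arm(
  rows="1 0 0 -0.7 0; 1 0 0 0 0",
)

```text
time_s: 9.05
tool_pos: [0.5393, -0.1462, 0.1097]
tcp_rot: [[0.988, -0.157, 0.0], [-0.157, -0.988, -0.0], [0.0, 0.0, -1.0]]
force: [-0.3, 0.4, -1.4]
grip_width: 0.0431
```

```bash
python3 - <<'E'
from h import *
o=observe(); print(o['tool_pos'],hp(o),o['force'],o['torque'],o['grip_width'])
im,d=capture('side'); cv2.imwrite('pics/side6.png',cv2.resize(im[300:450,230:390],None,fx=5,fy=4,interpolation=cv2.INTER_CUBIC))
E
```

```text
[ 0.53931736 -0.14615801  0.10966555] (array([ 5.65646844, 12.98612964]), np.float64(-0.15727188580363605)) [-0.26793005  0.36757609 -1.3706912 ] [-0.0280423  -0.00863356  0.0019366 ] 0.04312674348550397
```

View pics/side6.png

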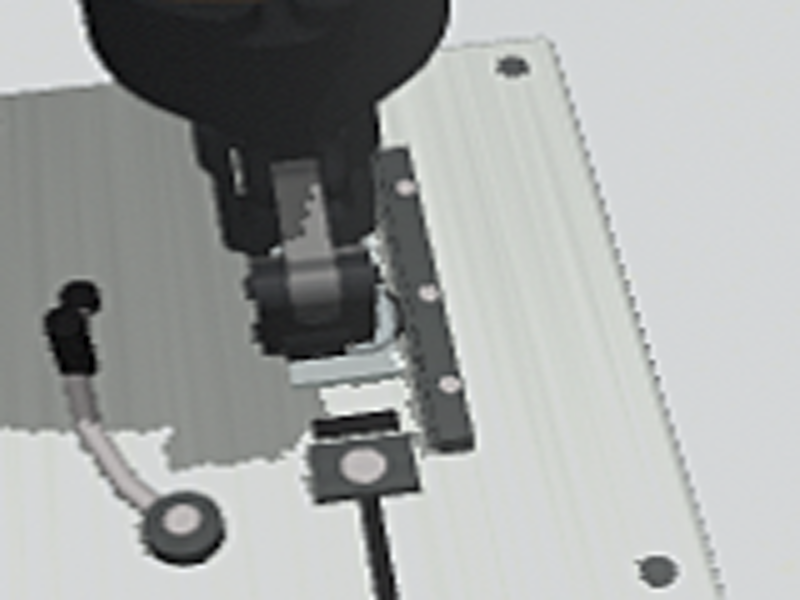

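Now stepping gently onto the plate.

jog_arm(
  rows="1 0 0 -0.7 0; 1 0 0 0 0",
)

```text
time_s: 9.3
tool_pos: [0.5393, -0.1461, 0.1088]
tcp_rot: [[0.988, -0.157, -0.0], [-0.157, -0.988, -0.0], [-0.0, 0.0, -1.0]]
force: [0.4, -0.3, -1.1]
grip_width: 0.0429
```

jog_arm(
  rows="1 0 0 -0.6 0; 1 0 0 0 0",
)

```text
time_s: 9.5
tool_pos: [0.5393, -0.1461, 0.1082]
tcp_rot: [[0.988, -0.157, -0.0], [-0.157, -0.988, -0.0], [-0.0, 0.0, -1.0]]
force: [0.3, 0.1, -2.0]
grip_width: 0.0428
```

jog_arm(
  rows="1 0 0 -0.5 0; 1 0 0 0 0",
)

```text
time_s: 9.7
tool_pos: [0.5393, -0.1461, 0.1078]
tcp_rot: [[0.988, -0.157, 0.0], [-0.157, -0.988, -0.0], [0.0, 0.0, -1.0]]
force: [-0.5, -0.7, -0.1]
grip_width: 0.0434
```

jog_arm(
  rows="1 0 0 -0.4 0; 1 0 0 0 0",
)

```text
time_s: 9.9
tool_pos: [0.5393, -0.1461, 0.1078]
tcp_rot: [[0.988, -0.157, 0.0], [-0.157, -0.988, -0.0], [0.0, 0.0, -1.0]]
force: [-1.6, 0.2, 5.3]
grip_width: 0.0434
```

jog_arm(
  rows="1 0 0 -0.4 0; 1 0 0 0 0",
)

```text
time_s: 10.1
tool_pos: [0.5393, -0.1461, 0.1077]
tcp_rot: [[0.988, -0.156, 0.0], [-0.156, -0.988, -0.0], [0.0, 0.0, -1.0]]
force: [-3.3, 0.4, 10.4]
grip_width: 0.0432
```

On the plate. I'll back off to light contact, then slide towards +x under the lip.

jog_arm(
  rows="1 0 0 0.7 0; 1 2 -0.3 0 0; 1 2 -0.3 0 0; 1 0 0 0 0",
)

```text
time_s: 10.5
tool_pos: [0.5435, -0.1467, 0.1078]
tcp_rot: [[0.988, -0.156, -0.0], [-0.156, -0.988, -0.0], [-0.0, 0.0, -1.0]]
force: [-1.4, 0.0, 4.8]
grip_width: 0.0432
```

jog_arm(
  rows="1 1 -0.16 0 0; 1 0 0 0 0",
)

```text
time_s: 10.7
tool_pos: [0.5442, -0.1468, 0.1078]
tcp_rot: [[0.988, -0.156, -0.001], [-0.156, -0.988, 0.0], [-0.001, 0.0, -1.0]]
force: [-2.3, 0.9, 5.4]
grip_width: 0.0431
```

jog_arm(
  rows="1 1 -0.16 0 0; 1 0 0 0 0",
)

```text
time_s: 10.9
tool_pos: [0.5447, -0.1469, 0.1078]
tcp_rot: [[0.988, -0.157, -0.002], [-0.157, -0.988, 0.001], [-0.002, -0.0, -1.0]]
force: [-6.4, 0.5, 7.8]
grip_width: 0.0429
```

jog_arm(
  rows="1 0.5 -0.08 0 0; 1 0 0 0 0",
)

```text
time_s: 11.1
tool_pos: [0.5448, -0.1469, 0.1077]
tcp_rot: [[0.988, -0.157, -0.003], [-0.157, -0.988, 0.001], [-0.003, -0.0, -1.0]]
force: [-8.6, 0.0, 10.5]
grip_width: 0.0434
```

```bash
python3 - <<'E'
from h import *
o=observe(); print(hp(o))
im,d=capture('side'); cv2.imwrite('pics/side7.png',cv2.resize(im[320:430,260:370],None,fx=6.5,fy=5.4,interpolation=cv2.INTER_CUBIC))
E
```

```text
(array([11.19362755, 13.10104112]), np.float64(-0.1572933147627302))
```

View pics/side7.png

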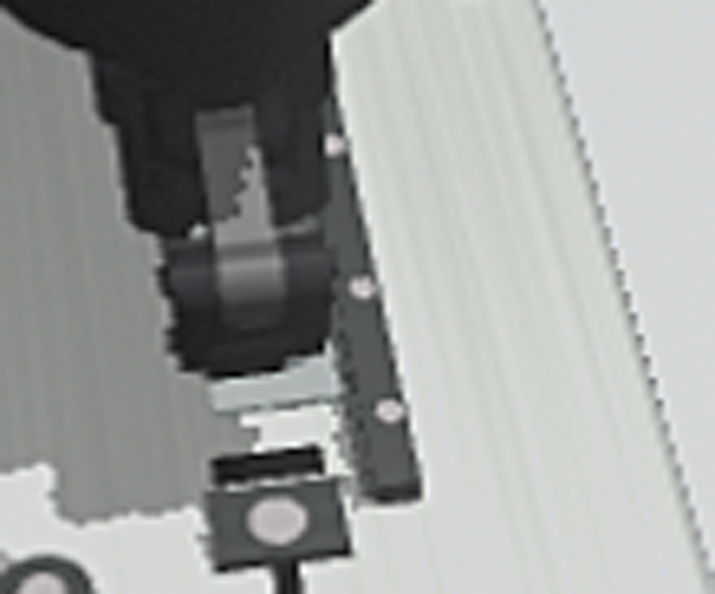

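```bash
python3 - <<'E'
from h import *
def P(x,y,z): 
    w=C+RH@[x/1e3,y/1e3]; return ((proj('side',[*w,z/1e3])-[260,320])*[6.5,5.4]).round(1)
for sx in (17,15.7,14.5): print(sx,'base left corner top',P(sx-13,16.1-38,34),'bot',P(sx-13,16.1-38,30))
print('pad L',P(2,-32,35),P(22,-32,35),'stop L',P(0,-42,35),P(24,-42,35)); print('lip',P(27.5,-20,38.5),P(27.5,-46,38.5),'edge corner',P(27.5,-46,38.5))
for f in (-17,-11,11,17): print(f, P(11.2+f,13.1-21.6-14.5,42),P(11.2+f,13.1-21.6-14.5,38))
E
```

```text
17 base left corner top [216.5 411. ] bot [217.5 419.7]
15.7 base left corner top [209.4 411.9] bot [210.4 420.6]
14.5 base left corner top [202.8 412.8] bot [203.9 421.5]
pad L [212.4 453.3] [322.9 438.9] stop L [208.3 498.6] [342.6 480.9]
lip [342.3 376.6] [365.6 488.4] edge corner [365.6 488.4]
-17 [161.  404.9] [162.3 413.8]
-11 [194.2 400.6] [195.4 409.5]
11 [315.5 385. ] [316. 394.]
17 [348.4 380.8] [348.8 389.7]
```

The slide sits tucked: its base's front-left corner at (213,412) projects to slide x ≈ 16.7 mm, against 17 when home. I'll ease the side load and approach the stop.

jog_arm(
  rows="1 -0.5 0.08 0.4 0; 1 -0.3 -2 0 0; 1 -0.3 -2 0 0; 1 -0.3 -2 0 0; 1 -0.3 -2 0 0; 1 0 0 0 0",
)

```text
time_s: 11.75
tool_pos: [0.5435, -0.1545, 0.1078]
tcp_rot: [[0.988, -0.157, -0.002], [-0.157, -0.988, 0.001], [-0.002, -0.001, -1.0]]
force: [-5.1, 4.4, 4.1]
grip_width: 0.0428
```

jog_arm(
  rows="1 -0.16 -1 0 0; 1 -0.16 -1 0 0; 1 0 0 0 0",
)

```text
time_s: 12.05
tool_pos: [0.5432, -0.1564, 0.1078]
tcp_rot: [[0.988, -0.157, -0.002], [-0.157, -0.988, 0.001], [-0.002, -0.001, -1.0]]
force: [-4.9, 6.1, 4.5]
grip_width: 0.0431
```

```bash
python3 - <<'E'
from h import *
o=observe(); print(hp(o),o['force'])
im,d=capture('side'); cv2.imwrite('pics/side8.png',cv2.resize(im[320:430,260:370],None,fx=6.5,fy=5.4,interpolation=cv2.INTER_CUBIC))
E
```

```text
(array([11.07516361,  3.48402444]), np.float64(-0.15722102164151813)) [-4.85429838  6.13767673  4.54971478]
```

View pics/side8.png

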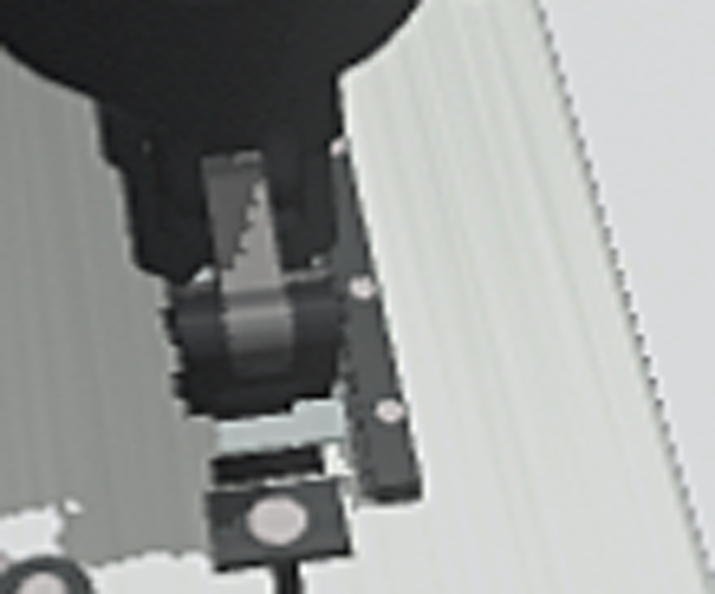

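jog_arm(
  rows="1 -0.3 0.05 0.25 0; 1 0 0 0 0",
)

```text
time_s: 12.3
tool_pos: [0.5431, -0.1567, 0.1079]
tcp_rot: [[0.988, -0.157, -0.001], [-0.157, -0.988, 0.001], [-0.002, -0.0, -1.0]]
force: [-3.7, 3.4, 0.3]
grip_width: 0.0426
```

jog_arm(
  rows="1 -0.1 -0.6 0 0; 1 0 0 0 0",
)

```text
time_s: 12.5
tool_pos: [0.543, -0.1574, 0.1079]
tcp_rot: [[0.988, -0.157, -0.001], [-0.157, -0.988, 0.001], [-0.001, -0.0, -1.0]]
force: [-4.7, 3.4, -0.7]
grip_width: 0.0432
```

jog_arm(
  rows="1 -0.1 -0.6 0 0; 1 0 0 0 0",
)

```text
time_s: 12.7
tool_pos: [0.5429, -0.1581, 0.108]
tcp_rot: [[0.988, -0.157, -0.001], [-0.157, -0.988, 0.001], [-0.001, -0.0, -1.0]]
force: [-4.1, 2.6, -1.1]
grip_width: 0.0428
```

jog_arm(
  rows="1 -0.1 -0.5 0 0; 1 0 0 0 0",
)

```text
time_s: 12.9
tool_pos: [0.5428, -0.1586, 0.108]
tcp_rot: [[0.988, -0.157, -0.001], [-0.157, -0.988, 0.001], [-0.001, -0.0, -1.0]]
force: [-3.7, 2.7, -0.3]
grip_width: 0.0431
```

jog_arm(
  rows="1 -0.05 -0.3 0 0; 1 0 0 0 0",
)

```text
time_s: 13.1
tool_pos: [0.5428, -0.1589, 0.108]
tcp_rot: [[0.988, -0.157, -0.001], [-0.157, -0.988, 0.0], [-0.001, -0.0, -1.0]]
force: [-3.8, 2.6, -0.4]
grip_width: 0.0433
```

jog_arm(
  rows="1 -0.05 -0.3 0 0; 1 0 0 0 0",
)

```text
time_s: 13.3
tool_pos: [0.5428, -0.1591, 0.108]
tcp_rot: [[0.988, -0.157, -0.001], [-0.157, -0.988, 0.0], [-0.001, -0.0, -1.0]]
force: [-4.5, 3.6, -0.2]
grip_width: 0.0428
```

jog_arm(
  rows="1 -0.05 -0.3 0 0; 1 0 0 0 0",
)

```text
time_s: 13.5
tool_pos: [0.5427, -0.1595, 0.108]
tcp_rot: [[0.988, -0.157, -0.001], [-0.157, -0.988, 0.0], [-0.001, -0.0, -1.0]]
force: [-3.5, 3.1, -0.1]
grip_width: 0.0432
```

jog_arm(
  rows="1 -0.05 -0.3 0 0; 1 0 0 0 0",
)

```text
time_s: 13.7
tool_pos: [0.5426, -0.1598, 0.108]
tcp_rot: [[0.988, -0.157, -0.001], [-0.157, -0.988, 0.001], [-0.001, -0.0, -1.0]]
force: [-3.9, 2.5, -1.4]
grip_width: 0.0431
```

```bash
python3 - <<'E'
from h import *
o=observe(); print(hp(o),o['force'])
im,d=capture('side'); cv2.imwrite('pics/side9.png',cv2.resize(im[320:430,260:370],None,fx=6.5,fy=5.4,interpolation=cv2.INTER_CUBIC))
E
```

```text
(array([11.06328435,  0.07455774]), np.float64(-0.15736497709245859)) [-3.89189808  2.50415819 -1.35416413]
```

View pics/side9.png

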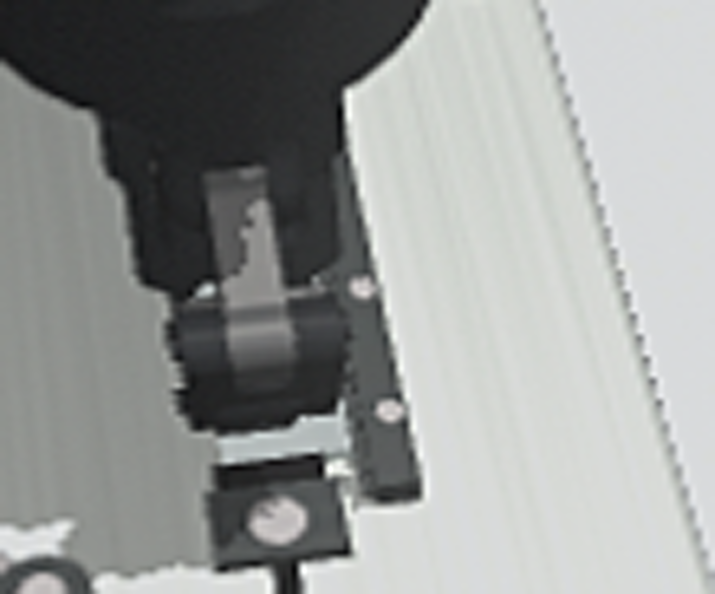

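The pad (about 270,470) is being pressed in and its gap to the block is almost closed. I'll continue in fine steps.

jog_arm(
  rows="1 -0.05 -0.3 0 0; 1 0 0 0 0",
)

```text
time_s: 13.95
tool_pos: [0.5426, -0.1601, 0.108]
tcp_rot: [[0.988, -0.157, -0.001], [-0.157, -0.988, 0.0], [-0.001, -0.0, -1.0]]
force: [-3.6, 2.9, -1.0]
grip_width: 0.0431
```

jog_arm(
  rows="1 -0.05 -0.3 0 0; 1 0 0 0 0",
)

```text
time_s: 14.15
tool_pos: [0.5425, -0.1603, 0.108]
tcp_rot: [[0.988, -0.157, -0.001], [-0.157, -0.988, 0.001], [-0.001, -0.0, -1.0]]
force: [-4.2, 3.5, -0.1]
grip_width: 0.0429
```

jog_arm(
  rows="1 -0.05 -0.3 0 0; 1 0 0 0 0",
)

```text
time_s: 14.35
tool_pos: [0.5425, -0.1606, 0.108]
tcp_rot: [[0.988, -0.157, -0.001], [-0.157, -0.988, 0.001], [-0.001, -0.0, -1.0]]
force: [-3.7, 3.1, -0.3]
grip_width: 0.0428
```

jog_arm(
  rows="1 -0.05 -0.3 0 0; 1 0 0 0 0",
)

```text
time_s: 14.55
tool_pos: [0.5425, -0.1609, 0.108]
tcp_rot: [[0.988, -0.157, -0.001], [-0.157, -0.988, 0.0], [-0.001, -0.0, -1.0]]
force: [-4.2, 3.4, -0.7]
grip_width: 0.0428
```

jog_arm(
  rows="1 -0.05 -0.3 0 0; 1 0 0 0 0",
)

```text
time_s: 14.75
tool_pos: [0.5424, -0.1612, 0.108]
tcp_rot: [[0.988, -0.157, -0.001], [-0.157, -0.988, 0.001], [-0.001, -0.0, -1.0]]
force: [-3.4, 4.1, 0.2]
grip_width: 0.0433
```

jog_arm(
  rows="1 -0.05 -0.25 0 0; 1 0 0 0 0",
)

```text
time_s: 14.95
tool_pos: [0.5424, -0.1614, 0.108]
tcp_rot: [[0.988, -0.157, -0.001], [-0.157, -0.988, 0.001], [-0.001, -0.0, -1.0]]
force: [-3.9, 3.5, -0.7]
grip_width: 0.0432
```

jog_arm(
  rows="1 -0.05 -0.25 0 0; 1 0 0 0 0",
)

```text
time_s: 15.15
tool_pos: [0.5423, -0.1616, 0.108]
tcp_rot: [[0.988, -0.157, -0.001], [-0.157, -0.988, 0.001], [-0.001, -0.001, -1.0]]
force: [-2.6, 3.9, 0.2]
grip_width: 0.0428
```

jog_arm(
  rows="1 -0.05 -0.25 0 0; 1 0 0 0 0",
)

```text
time_s: 15.35
tool_pos: [0.5423, -0.1617, 0.108]
tcp_rot: [[0.988, -0.157, -0.001], [-0.157, -0.988, 0.001], [-0.001, -0.001, -1.0]]
force: [-2.6, 6.0, -0.2]
grip_width: 0.0431
```

```bash
python3 - <<'E'
from h import *
o=observe(); print(hp(o),o['force'])
im,d=capture('side'); cv2.imwrite('pics/side10.png',cv2.resize(im[320:430,260:370],None,fx=6.5,fy=5.4,interpolation=cv2.INTER_CUBIC))
E
```

```text
(array([11.05326375, -1.93810027]), np.float64(-0.15732857224679817)) [-2.57527379  5.96733226 -0.16752953]
```

View pics/side10.png

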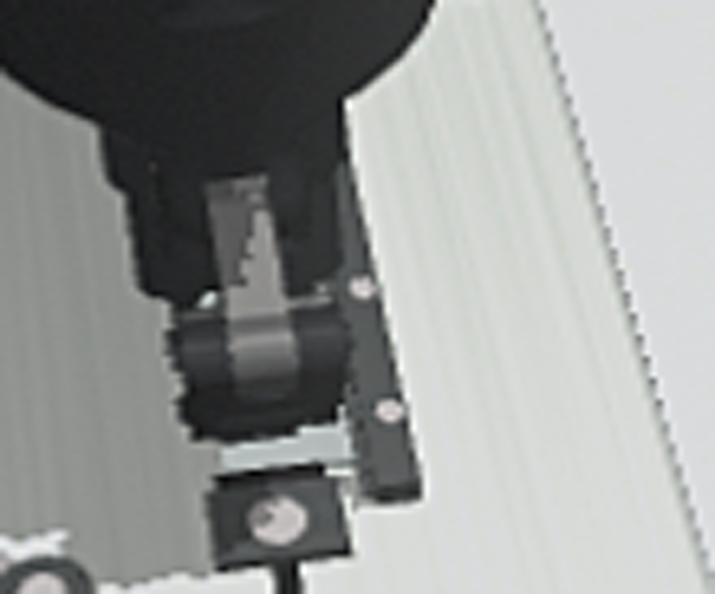

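The stop feels firm now: force rose about 2.5 N, motion stalled, and the pad is flush with its block. I'll release by opening only slightly.

jog_arm(
  rows="1 0 0 0 0; 1 0 0 0 0; -0.15 0 0 0 0; -0.15 0 0 0 0; -0.15 0 0 0 0",
  squeeze=20,
)

```text
time_s: 15.9
tool_pos: [0.543, -0.1625, 0.1085]
tcp_rot: [[0.988, -0.157, 0.001], [-0.157, -0.988, -0.001], [0.001, 0.0, -1.0]]
force: [-0.2, 0.5, -0.4]
grip_width: 0.0492
```

```bash
python3 - <<'E'
from h import *
o=observe(); print(hp(o),o['force'],o['grip_width'])
im,d=capture('side'); cv2.imwrite('pics/side11.png',cv2.resize(im[320:430,260:370],None,fx=6.5,fy=5.4,interpolation=cv2.INTER_CUBIC))
E
```

```text
(array([11.83951154, -2.54655926]), np.float64(-0.15725989634138218)) [-0.15070479  0.54085199 -0.41638245] 0.049184439904579005
```

View pics/side11.png

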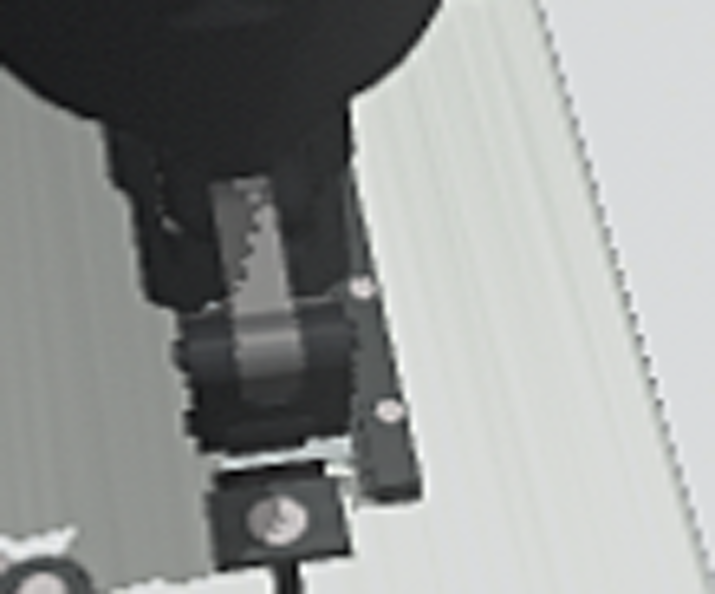

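jog_arm(
  rows="-0.15 0 0 3 0; -0.15 0 0 10 0; -0.15 0 0 25 0; -0.15 0 0 40 0; 1 -20 0 0 0; 1 -30 3 0 0; 1 -30 5 0 0; 1 -9.5 2.5 0 0; 1 0 0 0 0",
)

```text
time_s: 16.85
tool_pos: [0.4527, -0.1516, 0.1871]
tcp_rot: [[0.988, -0.157, 0.001], [-0.157, -0.988, -0.0], [0.001, 0.0, -1.0]]
force: [0.3, 0.5, -0.4]
grip_width: -0.0004
```

```bash
python3 - <<'E'
from h import *
o=observe(); print(o['tool_pos'],hp(o),o['force'],o['grip_width'])
im,d=capture('side'); cv2.imwrite('pics/side12.png',cv2.resize(im[300:450,220:380],None,fx=5,fy=4,interpolation=cv2.INTER_CUBIC))
E
```

```text
[ 0.45270792 -0.15158806  0.18711982] (array([-79.03872291,  -5.91901823]), np.float64(-0.1576442783145559)) [ 0.26356583  0.49111918 -0.435081  ] -0.00039362442907330913
```

View pics/side12.png

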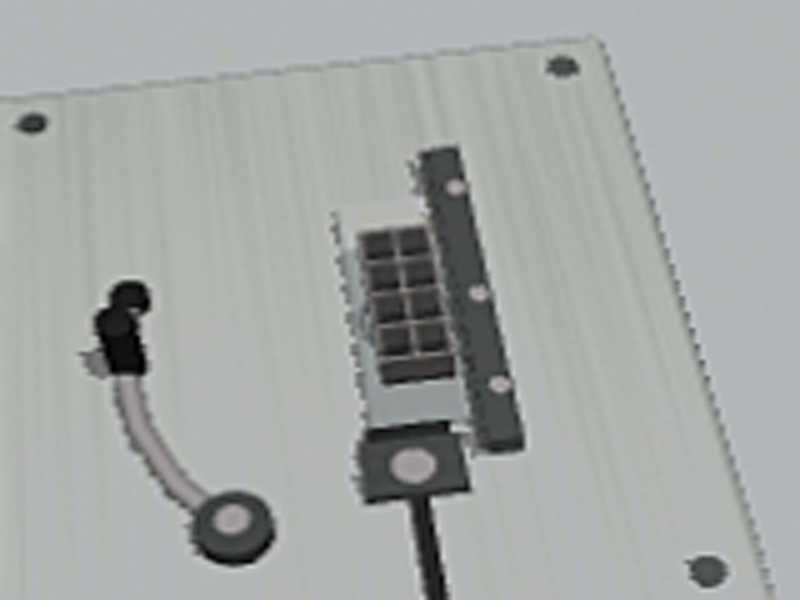

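The slide lies square along the edge (wells at 400,300), label at the far end, pad flush at the stop (405,430). Now I'll lower on the knob's -x side and flip the arm.

jog_arm(
  rows="1 0 0 -40 0; 1 0 0 -25 0; 1 0 0 0 0; 1 4 -0.6 0 0; 1 4 -0.6 0 0; 1 0 0 0 0",
)

```text
time_s: 17.5
tool_pos: [0.4623, -0.1532, 0.1224]
tcp_rot: [[0.988, -0.156, 0.002], [-0.156, -0.988, -0.001], [0.003, 0.001, -1.0]]
force: [0.2, 0.6, 0.1]
grip_width: -0.0003
```

jog_arm(
  rows="1 3 -0.5 0 0; 1 3 -0.5 0 0; 1 3 -0.5 0 0; 1 3 -0.5 0 0",
)

```text
time_s: 17.9
tool_pos: [0.472, -0.154, 0.1213]
tcp_rot: [[0.988, -0.156, -0.003], [-0.156, -0.988, 0.002], [-0.004, -0.001, -1.0]]
force: [-5.1, 4.5, 1.9]
grip_width: -0.0001
```

```bash
python3 - <<'E'
from h import *
o=observe(); print(o['tool_pos'],hp(o),o['force'])
im,d=capture('side'); cv2.imwrite('pics/side13.png',cv2.resize(im[300:450,220:380],None,fx=5,fy=4,interpolation=cv2.INTER_CUBIC))
E
```

```text
[ 0.47201228 -0.15401198  0.12134001] (array([-59.59279733,  -5.29477864]), np.float64(-0.1570364596866096)) [-5.12431669  4.48369982  1.91006224]
```

View pics/side13.png

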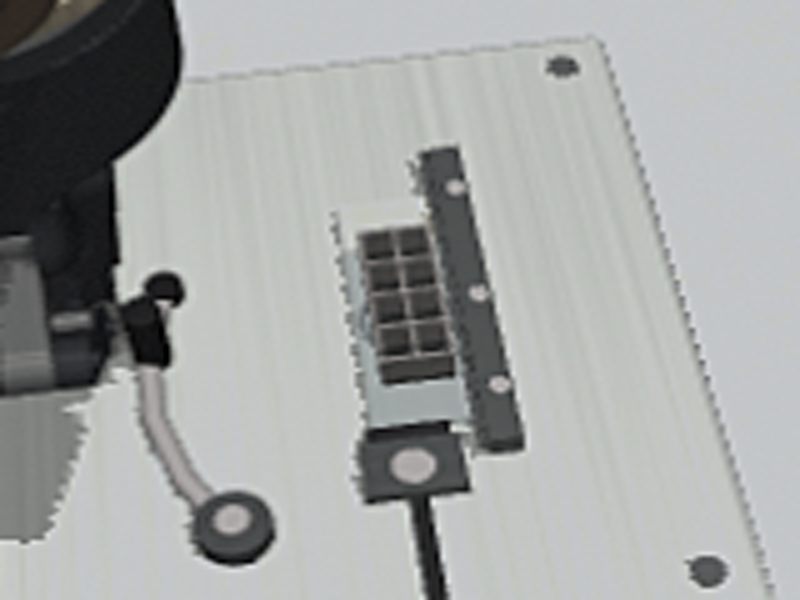

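jog_arm(
  rows="1 3 -0.5 0 0; 1 3 -0.5 0 0; 1 2 -0.3 0 0; 1 2 -0.3 0 0",
)

```text
time_s: 18.35
tool_pos: [0.4833, -0.1565, 0.1214]
tcp_rot: [[0.988, -0.157, 0.0], [-0.157, -0.988, -0.0], [0.0, 0.0, -1.0]]
force: [-1.0, 0.8, 1.1]
grip_width: -0.0002
```

jog_arm(
  rows="1 2 -0.3 0 0; 1 2 -0.3 0 0; 1 0 0 0 0",
)

```text
time_s: 18.65
tool_pos: [0.4875, -0.1573, 0.1214]
tcp_rot: [[0.988, -0.157, 0.001], [-0.157, -0.988, -0.001], [0.001, 0.0, -1.0]]
force: [0.1, -0.9, -0.0]
grip_width: -0.0
```

```bash
python3 - <<'E'
from h import *
o=observe(); print(o['tool_pos'],hp(o),o['force'])
im,d=capture('side'); cv2.imwrite('pics/side14.png',cv2.resize(im[300:450,220:380],None,fx=5,fy=4,interpolation=cv2.INTER_CUBIC))
E
```

```text
[ 0.48754172 -0.15726002  0.12139639] (array([-43.74650337,  -6.07475387]), np.float64(-0.157231668455025)) [ 0.06215789 -0.91974709 -0.03128088]
```

View pics/side14.png

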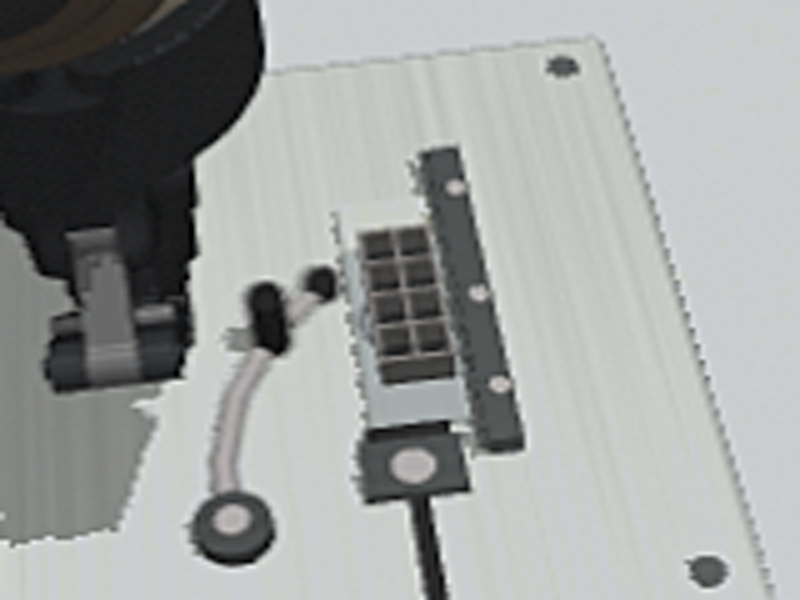

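The arm has flipped over and its nose (320,283) is reaching the slide. I'll retreat and look again.

jog_arm(
  rows="1 -5 1 5 0; 1 -10 0 40 0; 1 0 0 40 0; 1 0 20 20 0; 1 0 0 0 0; 1 0 0 0 0",
)

```text
time_s: 19.3
tool_pos: [0.4718, -0.1359, 0.2265]
tcp_rot: [[0.988, -0.156, 0.001], [-0.156, -0.988, -0.0], [0.001, 0.0, -1.0]]
force: [0.3, 0.3, 0.2]
grip_width: 0.0001
```

```bash
python3 - <<'E'
from h import *
o=observe(); print(o['tool_pos'],o['force'],o['time_s'])
im,d=capture('side'); cv2.imwrite('pics/side15.png',cv2.resize(im[300:450,220:380],None,fx=5,fy=4,interpolation=cv2.INTER_CUBIC))
im,d=capture('top'); cv2.imwrite('pics/top15.png',cv2.convertScaleAbs(cv2.resize(im[240:390,370:530],None,fx=4,fy=4,interpolation=cv2.INTER_CUBIC),alpha=1.5))
E
```

```text
[ 0.47175773 -0.13587066  0.22645771] [0.29310031 0.25769518 0.16835725] 19.3
```

View pics/side15.png

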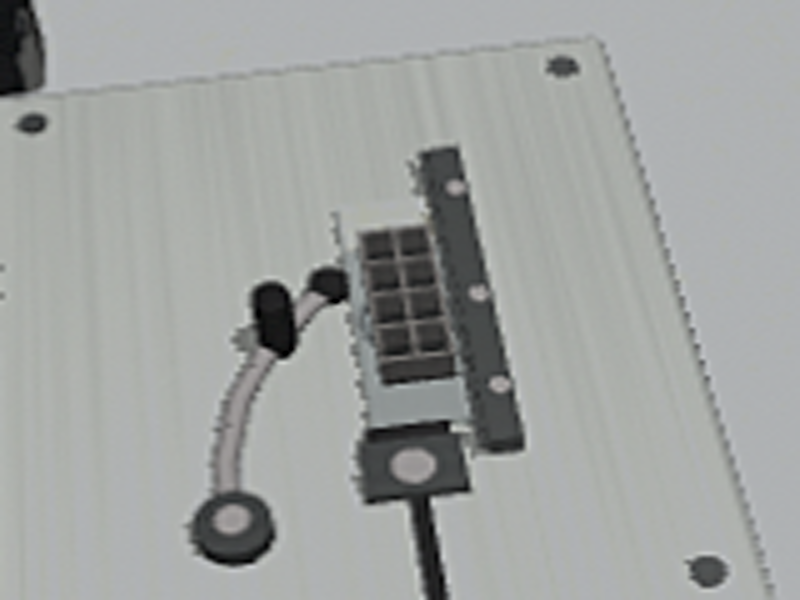

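View pics/top15.png

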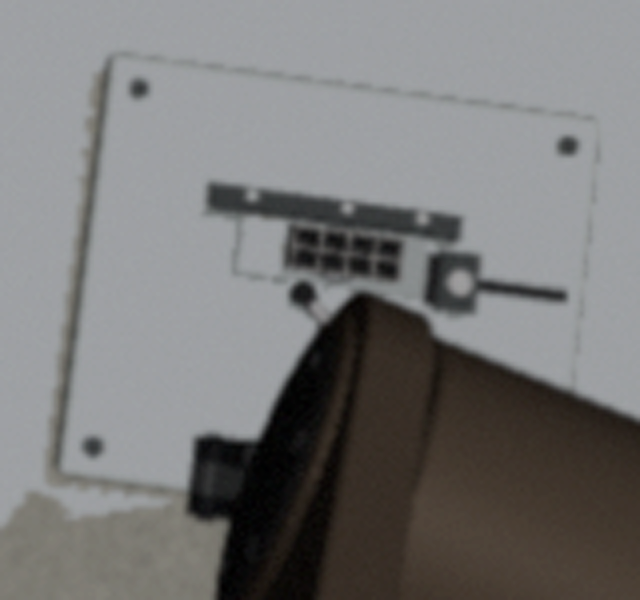

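```bash
python3 - <<'E'
from h import *
k=onz('side',(220+272/5,300+294/4),.06); h=(RH.T@(k[:2]-C))*1e3; a=lambda p:np.arctan2(p[1]+60,p[0]+30)
print('knob',h,'angle',a(h)-a((-6,-7)))
w=C+RH@[.017,.001]
def P(x,y,z): return ((proj('side',[*(C+RH@[x/1e3,y/1e3]),z/1e3])-[220,300])*[5,4]).round(0)
for n,x,y in [('front-left',4,-37),('rear-left',4,39)]: print(n,P(x,y,34))
print('block top',[P(x,y,48) for x,y in [(8,-24),(26,-24),(26,20),(8,20)]])
E
```

```text
knob [-14.64799603  -3.75106163] angle 0.15876459800557208
front-left [375. 432.]
rear-left [336. 208.]
block top [array([382., 366.]), array([459., 356.]), array([431., 226.]), array([358., 234.])]
```

The arm angle reads about 0.16 rad (about 0.17 expected when clamped on a slide that is home). The slide's corners and block also match their projected home positions to within about a millimetre. Handing in.

```bash
python3 -c "
from plant import *
print(job_done())"
```

```text
the job is handed in; nothing more can be done
None
```

The chamber slide is clamped flat and square in the holder, label end away from the stop, and I handed the job in at about 19.4 s of the 72 s allowed. `job_done()` reports no verdict, so I can't confirm the judged result.

**What I did:** I pushed the sprung arm open with closed fingers, and it stayed open. I then picked up the larger white slide by its well block and set it on the plate. From there I slid it under the lip and pressed it against the stop in 0.25–0.3 mm steps. At the stop the sideways force rose by about 2.5 N, to 6 N in total, well under the 15 N limit. After releasing the slide, I flipped the arm back and moved clear.

**Last checks:**
- **Arm:** its angle reads about 0.16 rad, against about 0.17 expected when clamped on a slide that is home. The nose is touching the slide.
- **Slide:** its corners and block match the projected home position to about 1 mm. The stop's pad looks flush with its block.
- **Robot:** it stands clear, with wrist force about zero.
- **Bystanders:** I never went near the beaker, tube rack or bottle, but I took no final picture of them.

**Not measured or slightly off:**
- **Clamping force and pad travel:** I judged both from pictures and touch only.
- **Edge contact:** while seating under the lip, the tool stopped about 1.3 mm short of where I expected. The pictures put the slide itself about 0.3 mm from home, so I put most of the difference down to grip offset and calibration.

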